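# Build the test-sieve stack on the shaker

## Robot

A 6-joint arm with a two-finger parallel gripper is mounted at the origin on a cart in front of the work surface, level with it; the furniture and walls round the work are solid. World frame = base frame: x ahead of the robot, y to its left, z up, the work surface at z = 0. Lengths are in mm, angles in rad, forces in N, time in s.
With the tool pointing down it reaches from about 250 to 850 mm from the base axis. Payload 12.5 kg.
Tool frame: the origin (TCP) lies between the finger pads; the fingertips stand tip_extent ahead of it and the grasp point (between the pads) lies 3 mm ahead of it (tip_extent is the distance from the TCP to the fingertips, in mm); z points along the fingers, y is the line along which they close (so a half turn about z gives the same grasp; the last joint's range is limited). The gripper opens to 93 mm and grips with 3 to 60 N. Pads are 15 mm wide; open, the fingers measure 128 mm over their backs; the gripper's body (75 mm by 188 mm) begins 65 mm behind the grasp point.
Start: joints at [-1.28, 0.351, 1.652, -0, 1.139, -0.085], TCP at [201.877, -511.596, 240.633] pointing down, gripper open.
Joint ranges: [-2.75, 2.75], [-0.79, 2.1], [0.01, 2.65], [-1.57, 4.71], [0.07, 3.14], [-2.87, 2.87]. Speed limits (rad/s): [2.22, 2.22, 2.79, 3.14, 3.14, 3.14].

## Interface

Orientations are given as a unit quaternion [w, x, y, z].
In Python, from cell import observe, snapshot, camera_info, close_job, spot_in, silhouettes, pinpoint, tip_extent gives the robot as it stands.
- The arm moves only by the tool step_arm, never from a script. Its argument "targets" is a list of rows, each a list of 4 numbers: the shift along the tool's x, y, z in units of 25 mm (1.0 is 25 mm), then the turn about the tool's z in units of 8 degrees (1.0 is 8 degrees). In form: [[tx, ty, tz, roll], ...]. A call has 1 to 10 rows; each row is the pose to reach, as a shift and turn from the pose commanded when the call began, along the tool's axes at that moment; what a row does not reach only later rows make up. A row lasts 1/8 s, in which the tool goes at most 62.5 mm and 10.7 degrees, less where a joint would pass 70% of its speed; a pose out of reach is approached as far as the arm can. A call with a gripper value outside its range is refused whole. "hand" is the finger opening in mm, from 0 to 93, set as the call begins (left out, the last holds). The fingers move at their own pace and stop on an object; "grip_force" is the grip in N (left out, the last holds). Time passes only in rows, so rows that repeat a pose let the fingers close. It gives the time, the measured TCP pose, the force, the opening and the grip force at its end, in the units of the state.
- observe(): the state, without advancing time (a new reading comes with each control period).
- snapshot(name): name is "scene" or "top" or "wrist"; returns the picture (384x512x3 uint8, red, green, blue); there is no depth.
- camera_info(name): a dict with "camera_matrix" (3x3 intrinsics, pixels), "dist" ([k1, k2, p1, p2, k3] as OpenCV has them; the pictures are not rectified), "extrinsics" (4x4, takes a point from world to camera coordinates); the wrist camera has in their place "mount" (4x4, takes a point from camera to tool coordinates, whose origin is the TCP and whose axes are the flange's). Camera axes: x right, y down, z forward; pixel columns grow to the right and rows downward; lengths in mm; the calibration is good to about 2 mm. A picture is of the moment at which its call begins: read the wrist's pose just before it. camera_info takes no time and is no camera call.
- close_job(): hands the job in; it is judged then, once.
Trained networks look in the newest picture that a camera, given by its name, has taken for a name from the list of things; names that differ only in an ending like _2 or _b are one class to them, and where a whole thing is asked for, a point or a joint stands for the part that bears it (a point fixed in the world has none). Each returns a list of dicts, best first, with "score" (0 to 1); they miss things now and then, are a little off and sometimes report something else, mostly with a low value. They report only what shows in the picture. A call takes as long as a camera call. They do not tell look-alikes from the thing itself.
- spot_in(camera, name): "rect" ([left, top, right, bottom] in pixels, round what is visible of it).
- silhouettes(camera, name): "mask" (384x512 bool, what is visible of it) and "rect" ([left, top, right, bottom] in pixels, round what is visible of it).
- pinpoint(camera, name): "location" ([row, column] in pixels: a listed point, or the origin of a listed thing).
The state is a dict: "time_s": time; "joint_pos": joint angles; "joint_vel": joint speeds; "effort": joint torques, N m; "tool_pos": TCP position; "tool_rot": TCP orientation; "wrist_force": force on the tool from outside, world axes, zero at the start; "moment": the same for the moment, N m; "opening": finger opening in mm; "grasp_force": force on a finger pad.
Only numpy, scipy, OpenCV 4.12 (cv2) and the standard library are available. Lean on these libraries where they do the work, as an engineer would, in place of code of your own. Each camera call takes 0.05 s, during which the arm holds its last target. There are 200 camera calls.

## Task

Build the sieve stack on the small sieve shaker from the bottom up: seat the plain pan in the shaker's ring, then nest the blue-banded sieve (finest), the yellow-banded one and the red-banded one (coarsest) on it in that order, and close the stack with the knobbed lid, every part fully home in the one below. The green-banded sieve is not used in this method: leave it where it stands, and do not knock over the two vials or the small beaker.

Things in the scene. Friction and masses are not known exactly. Their poses are not given: they have to be found in the camera images.
- seat (a point): Centre of the mouth of the dark seat ring (68 mm outside, 52 mm inside, 9 mm deep) on the round aluminium plate (128 mm across) of the sieve shaker, a fixed white box 150 x 150 mm. Level with the ring's rim, the shaker's highest part, 78 mm above the worktop; z up. The pan's shoulder seats on this rim, the pan's origin then 8 mm below the point.
- pan: Receiving pan: plain steel cup, closed floor, no coloured band. 58 mm across, 36 mm high, open top (inside 52 mm, wall 3 mm). Lowest 8 mm: tapered skirt, 41 mm across at the foot, 49 at the shoulder, that drops into the mouth below; nested, its origin is 28 mm above that of the cup below. Straight wall to grip 8 to 36 mm above the origin. Origin: centre of underside, z up; 0.08 kg.
- sieve_blue: Fine sieve: blue band on upper wall and rim, very fine gauze. 58 mm across, 36 mm high, open top (inside 52 mm, wall 3 mm). Lowest 8 mm: tapered skirt, 41 mm across at the foot, 49 at the shoulder, that drops into the mouth below; nested, its origin is 28 mm above that of the cup below. Straight wall to grip 8 to 36 mm above the origin. Origin: centre of underside, z up; 0.08 kg.
- sieve_yellow: Medium sieve: yellow band on upper wall and rim, steel gauze. 58 mm across, 36 mm high, open top (inside 52 mm, wall 3 mm). Lowest 8 mm: tapered skirt, 41 mm across at the foot, 49 at the shoulder, that drops into the mouth below; nested, its origin is 28 mm above that of the cup below. Straight wall to grip 8 to 36 mm above the origin. Origin: centre of underside, z up; 0.08 kg.
- sieve_red: Coarse sieve: red band on upper wall and rim, coarse steel mesh. 58 mm across, 36 mm high, open top (inside 52 mm, wall 3 mm). Lowest 8 mm: tapered skirt, 41 mm across at the foot, 49 at the shoulder, that drops into the mouth below; nested, its origin is 28 mm above that of the cup below. Straight wall to grip 8 to 36 mm above the origin. Origin: centre of underside, z up; 0.08 kg.
- sieve_green: Sieve that is not used: a green band round the upper wall and rim; same size and shape as the other sieves. Origin: centre of its underside, z up.
- lid: Steel lid with a black knob. From its origin (centre of underside, z up): tapered skirt 0 to 8 mm (41 to 49 mm across), disc 58 mm across 8 to 12 mm, round knob 20 mm across 12 to 36 mm (slimmer below 17). The skirt drops into the red sieve until the disc rests on its rim, the origin then 28 mm above the sieve's. 0.06 kg.
- vial_black: Bystander: sample vial with a black cap, 27 mm across, 56 mm high, standing loose. Origin: centre of the underside.
- vial_green: Bystander: sample vial with a green cap, 24 mm across, 46 mm high, standing loose. Origin: centre of the underside.
- small_beaker: Bystander: small empty glass beaker, 43 mm across, 55 mm high, standing loose. Origin: centre of the underside.
Not all that is in view belongs to the job. What is shaped like the sieve_blue but purple is not meant. What is shaped like the pan but purple is not meant.

How it is judged (in metres and radians):
On the way, in this order (a step that is already met when the one before it is completed fails the run):
1. the pan is seated in the shaker's ring (horizontal distance between pan and seat below 0.004 m and z of pan in the frame of seat between -0.0105 and -0.0055 m and angle between pan's own z axis and vertical below 0.08 rad), for 0.2 s.
2. the blue sieve is nested in the pan (horizontal distance between sieve_blue and pan below 0.004 m and z of sieve_blue in the frame of pan between 0.0255 and 0.0305 m and angle between sieve_blue's own z axis and vertical below 0.08 rad), for 0.2 s.
3. the yellow sieve is nested in the blue one (horizontal distance between sieve_yellow and sieve_blue below 0.004 m and z of sieve_yellow in the frame of sieve_blue between 0.0255 and 0.0305 m and angle between sieve_yellow's own z axis and vertical below 0.08 rad), for 0.2 s.
4. the red sieve is nested in the yellow one (horizontal distance between sieve_red and sieve_yellow below 0.004 m and z of sieve_red in the frame of sieve_yellow between 0.0255 and 0.0305 m and angle between sieve_red's own z axis and vertical below 0.08 rad), for 0.2 s.
5. the lid is seated on the red sieve (horizontal distance between lid and sieve_red below 0.004 m and z of lid in the frame of sieve_red between 0.0255 and 0.0305 m and angle between lid's own z axis and vertical below 0.08 rad), for 0.2 s.
At the end, for the whole second after the job is handed in: Pan in the seat ring, then blue, yellow, red sieve and lid, each nested in the one below: within 4 mm of its axis, 2.5 mm of seated height, 0.08 rad of upright, at rest. Green sieve within 20 mm of its start; vials and beaker upright within 0.3 rad (all of step 1 and all of step 2 and all of step 3 and all of step 4 and all of step 5 and linear speed of each of pan, sieve_blue, sieve_yellow, sieve_red, lid below 0.02 m/s and distance of sieve_green from where it was at the start of the episode below 0.02 m and angle between each of vial_black, vial_green, small_beaker's own z axis and vertical below 0.3 rad); the robot touches nothing.
It fails at once if the unused green sieve is moved more than 20 mm (distance of sieve_green from where it was at the start of the episode above 0.02 m).
It fails at once if the black-capped vial is knocked over (angle between vial_black's own z axis and vertical above 0.6 rad).
It fails at once if the green-capped vial is knocked over (angle between vial_green's own z axis and vertical above 0.6 rad).
It fails at once if the small beaker is knocked over (angle between small_beaker's own z axis and vertical above 0.6 rad).
It also fails if it takes over 120 s, if anything falls off the work surface, if the arm or the gripper's body presses on something with over 40 N, if the wrist force passes 120 N, or if a joint passes its speed limit or range.

## Working session

There is one attempt and no reset: what is moved stays moved. The work goes in short steps, Python scripts to look and compute and a tool call to move; the robot and the scene stay as the last step left them, time stands still between calls to the robot, and variables do not carry over. Pictures are saved under pics/ and viewed, at most 14 in all, crops included, and the job is handed in when it is done.

Besides the shell and the picture viewer there is one more tool, called as a command line: name --pt "numbers of a row" for each row, then --argument value for the rest. step_arm: Moves the arm, as the interface text tells. Its arguments: {"type":"object","properties":{"targets":{"type":"array","items":{"type":"array","items":{"type":"number"}}},"hand":{"type":"number"},"grip_force":{"type":"number"}},"required":["targets"]}

```bash
ls; mkdir -p pics; python3 - <<'E'
from cell import *
import cv2,numpy as np
print(observe(), tip_extent if not callable(tip_extent) else tip_extent())
for c in ("scene","top"):
    im=snapshot(c); cv2.imwrite(f"pics/{c}0.png",im[:,:,::-1])
    ci=camera_info(c); print(c,{k:np.round(v,3).tolist() for k,v in ci.items()})
    for n in ["seat","pan","sieve_blue","sieve_yellow","sieve_red","sieve_green","lid","vial_black","vial_green","small_beaker"]:
        print(n,[(np.round(d["location"],1).tolist(),round(d["score"],2)) for d in pinpoint(c,n)][:4])
print({k:np.round(v,3).tolist() for k,v in camera_info("wrist").items()})
E
```

```text
pics
{'time_s': 0.0, 'joint_pos': array([-1.27959797e+00,  3.51232422e-01,  1.65244391e+00, -1.37208920e-07,
        1.13909445e+00, -8.46032991e-02]), 'joint_vel': array([-6.62944102e-04,  7.52443892e-05, -1.46968057e-03,  5.63947004e-04,
       -9.28520726e-04,  1.46321546e-05]), 'effort': array([ 9.43379819e-04, -4.97332013e+01, -2.85254180e+01,  6.99236803e-02,
        2.56647222e-02, -1.20625900e-04]), 'tool_pos': array([ 201.78773595, -511.29373997,  240.09596922]), 'tool_rot': array([-5.85918057e-04,  9.82398342e-01,  1.86797083e-01, -6.08027098e-05]), 'wrist_force': array([-0.56883421,  0.2712177 ,  0.66438901]), 'moment': array([ 0.01794586,  0.03058372, -0.02955232]), 'grasp_force': 0.0, 'opening': 92.73436377864908} 22.0
scene {'camera_matrix': [[356.732, 0.0, 258.273], [0.0, 356.732, 192.998], [0.0, 0.0, 1.0]], 'dist': [-0.051, 0.0, 0.0, 0.0, 0.0], 'extrinsics': [[-0.869, -0.495, -0.014, 414.288], [-0.373, 0.673, -0.639, 243.288], [0.326, -0.55, -0.769, 945.577], [0.0, 0.0, 0.0, 1.0]]}
seat [([176.8, 219.8], 0.87)]
pan [([130.3, 318.8], 0.64), ([149.3, 314.1], 0.54)]
siev
[... 646 characters left out ...]
7.564], [0.152, -0.008, -0.988, 1642.901], [0.0, 0.0, 0.0, 1.0]]}
seat [([146.8, 237.4], 0.8)]
pan [([192.5, 364.0], 0.63), ([202.5, 339.4], 0.58)]
sieve_blue [([189.3, 138.3], 0.8), ([218.2, 134.9], 0.67), ([203.1, 338.1], 0.43)]
sieve_yellow []
sieve_red [([194.5, 176.5], 0.65)]
sieve_green [([165.9, 313.7], 0.78)]
lid [([202.4, 287.8], 0.49)]
vial_black [([163.8, 124.4], 0.42)]
vial_green [([226.5, 155.0], 0.6)]
small_beaker [([172.9, 341.0], 0.45)]
{'camera_matrix': [[319.146, 0.0, 254.896], [0.0, 319.146, 190.946], [0.0, 0.0, 1.0]], 'dist': [-0.062, 0.0, 0.0, 0.0, 0.0], 'mount': [[0.0, -0.959, -0.285, 80.1], [1.0, 0.0, 0.0, 0.142], [-0.0, -0.285, 0.959, -144.197], [0.0, 0.0, 0.0, 1.0]]}
```

```bash
python3 - <<'E'
import cv2
for c,(r0,r1,c0,c1) in dict(scene=(90,370,120,370),top=(110,260,90,400)).items():
    im=cv2.imread(f"pics/{c}0.png")[r0:r1,c0:c1]
    s=2 if c=="scene" else 2.5
    cv2.imwrite(f"pics/{c}0c.png",cv2.resize(im,None,fx=s,fy=s,interpolation=cv2.INTER_CUBIC))
E
```

```text
(no output)
```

View pics/scene0c.png

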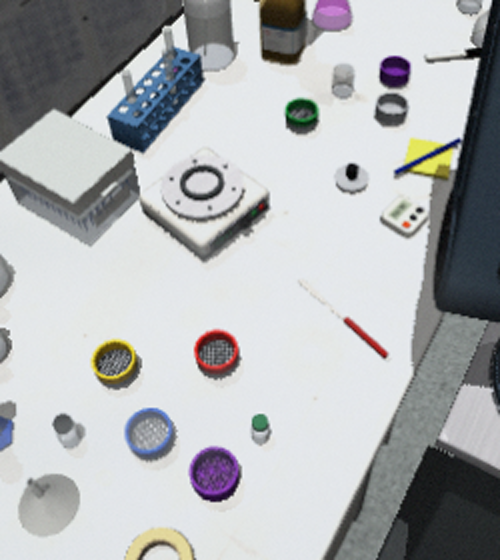

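View pics/top0c.png

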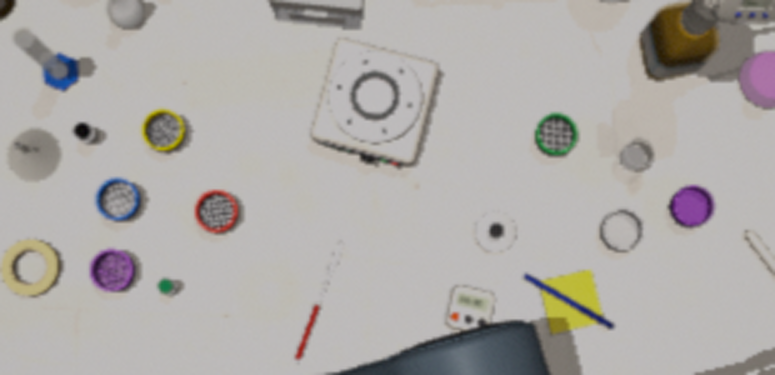

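Top view (full-frame pixels, col,row): pan (338,202), with its purple twin at (366,193). Blue sieve is at (138,190), with its purple twin at (135,218). Yellow is at (156,162), red (177,195), green (312,164), lid (288,202) and seat (240,148). I choose by colour: the plain steel cup is the pan and the blue band is the sieve. The close crops above confirm this.

```bash
cat > h.py <<'E'
from cell import *
import cv2,numpy as np
from scipy.optimize import least_squares
from scipy.spatial.transform import Rotation as R
def cam(c,o=None):
    i=camera_info(c);K=np.array(i["camera_matrix"]);D=np.array(i["dist"])
    if "mount" in i:
        q=np.array(o["tool_rot"]);T=np.eye(4);T[:3,:3]=R.from_quat(np.r_[q[1:],q[0]]).as_matrix();T[:3,3]=o["tool_pos"]
        E=np.linalg.inv(T@np.array(i["mount"]))
    else: E=np.array(i["extrinsics"])
    return K,D,E
def proj(P,C):
    K,D,E=C;return cv2.projectPoints(np.float64(P).reshape(-1,1,3),cv2.Rodrigues(E[:3,:3])[0],E[:3,3],K,D)[0][:,0]
def ray(rc,z,C):  # (row,col) -> world xy at height z
    K,D,E=C;u=cv2.undistortPoints(np.float64([[rc[1],rc[0]]]).reshape(1,1,2),K,D).ravel()
    d=E[:3,:3].T@np.r_[u,1];o=-E[:3,:3].T@E[:3,3];return (o+d*(z-o[2])/d[2])[:2]
def circ(r,z,n=48):
    t=np.arange(n)*2*np.pi/n;return np.c_[r*np.cos(t),r*np.sin(t),0*t+z]
CUP=np.r_[circ(29,36),circ(29,8),circ(20.5,0)]
LID=np.r_[circ(10,36),circ(29,12),circ(29,8),circ(20.5,0)]
def cen(poly):
    m=cv2.moments(np.float32(poly).reshape(-1,1,2));return np.array([m["m10"],m["m01"]])/m["m00"]
def fit(c2,M,C,x0,z=0):
    f=lambda p:cen(cv2.convexHull(np.float32(proj(M+np.r_[p,z],C))))-c2
    return least_squares(f,x0,diff_step=1e-2).x
def maskcen(m):
    cs,_=cv2.findContours(m.astype(np.uint8),cv2.RETR_EXTERNAL,cv2.CHAIN_APPROX_NONE)
    return cen(cv2.convexHull(max(cs,key=cv2.contourArea)))
def totool(xy,z,o):  # move in units of 25 mm for TCP to (xy,z)
    q=np.array(o["tool_rot"]);return R.from_quat(np.r_[q[1:],q[0]]).inv().apply(np.r_[xy,z]-o["tool_pos"])/25
E
python3 - <<'E'
from h import *
C=cam("top");S=cam("scene");snapshot("top")
for n,p in dict(pan=(202,338),sieve_blue=(190,138),sieve_yellow=(162,156),sieve_red=(195,177),sieve_green=(164,312),lid=(202,288)).items():
    b=ray(p,20,C); out=[]
    for d in silhouettes("top",n):
        c=maskcen(d["mask"]);out.append((round(d["score"],2),fit(c,LID if n=="lid" else CUP,C,b).round(1).tolist()))
    print(n,b.round(0),out)
print("seat",ray((146.8,237.4),78,C),ray((176.8,219.8),78,S))
for n,p,h in (("vblack",(163.8,124.4),0),("vgreen",(226,155),0),("beaker",(173,341),0),("ppan",(193,366),20),("pblue",(218,135),20)): print(n,ray(p,h,C).round(0))
print("scene blue",ray((331.6,227.2),0,S),"wrong?",ray((309.9,195.7),0,S),"yel",ray((275,180),0,S),"pan",ray((149.3,314.1),0,S))
E
```

```text
pan [ 442. -358.] [(0.79, [442.6, -359.3]), (0.55, [479.1, -456.3])]
sieve_blue [464. 338.] [(0.69, [366.1, 342.2]), (0.47, [464.8, 339.1])]
sieve_yellow [564. 281.] [(0.64, [562.9, 282.1])]
sieve_red [450. 202.] [(0.8, [451.9, 203.2])]
sieve_green [ 574. -266.] [(0.5, [575.4, -266.3])]
lid [ 437. -184.] [(0.79, [438.2, -184.8])]
seat [614.30181963  -3.13942234] [621.57386354 -17.01970263]
vblack [558. 396.]
vgreen [342. 275.]
beaker [ 548. -372.]
ppan [ 477. -455.]
pblue [366. 342.]
scene blue [366.033832   349.37187779] wrong? [466.38880605 342.80192106] yel [561.98531655 283.90201129] pan [ 444.2819534  -349.06448638]
```

step_arm --pt "11.2 -2.1 2 8.3" --pt "11.2 -2.1 3.6 8.3" --pt "11.2 -2.1 3.6 8.3" --pt "11.2 -2.1 3.6 8.3" --pt "11.2 -2.1 3.6 8.3" --pt "11.2 -2.1 3.6 8.3" --pt "11.2 -2.1 3.6 8.3" --pt "11.2 -2.1 3.6 8.3" --pt "11.2 -2.1 3.6 8.3" --pt "11.2 -2.1 3.6 8.3" --hand 85

```text
time_s: 2.7
tool_pos: [442.9, -360.2, 150.7]
tool_rot: [0.0, 0.924, -0.381, 0.0]
wrist_force: [0.3, -1.0, -0.7]
opening: 85.0
grasp_force: 0.0
```

```bash
cat >> h.py <<'E'
def look(n,x0,z=0,M=None,save=None):
    o=observe();im=snapshot("wrist");C=cam("wrist",o)
    if save: cv2.imwrite(f"pics/{save}.png",im[:,:,::-1])
    print("tcp",o["tool_pos"].round(1),o["tool_rot"].round(3),"j",o["joint_pos"].round(2),"exp px",proj([[*x0,z]],C).round(0))
    M=LID if n=="lid" else CUP
    res=[]
    for d in silhouettes("wrist",n):
        p=fit(maskcen(d["mask"]),M,C,x0,z);res.append(p);print(n,round(d["score"],2),np.round(d["rect"]),"fit",p.round(1),"model rect",proj(M+np.r_[p,z],C).min(0).round(),proj(M+np.r_[p,z],C).max(0).round())
    return o,res,C,im
E
python3 - <<'E'
from h import *
o,r,C,im=look("pan",(442.6,-359.3),save="w_pan")
if r: print(totool(r[0],35,o))
E
```

```text
tcp [ 442.9 -360.2  150.7] [ 0.     0.924 -0.381  0.   ] j [-0.76  0.49  1.68  0.    0.97  1.59] exp px [[255. 184.]]
pan 0.82 [271.  40. 345. 118.] fit [ 481.8 -454.7] model rect [268.  38.] [344. 116.]
pan 0.56 [216. 155. 279. 228.] fit [ 446.4 -357.2] model rect [216. 154.] [284. 226.]
[3.7653559  1.58687164 4.62965285]
```

View pics/w_pan.png

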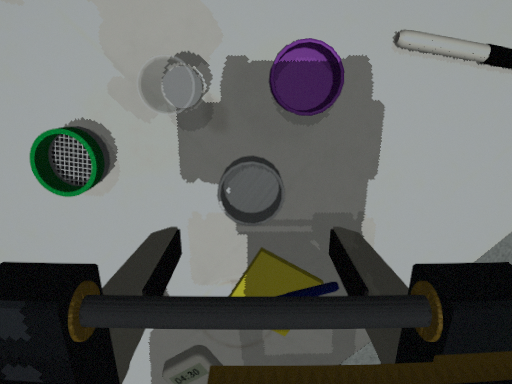

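The pan is the steel cup at wrist pixel (251,190). The purple twin is at (307,77), the beaker at (183,85) and the green sieve at (68,161). The pan sits between the fingers' planes, so I'm descending.

step_arm --pt "0 -0.17 2 0" --pt "0 -0.17 3.8 0" --pt "0 -0.17 4.63 0" --pt "0 -0.17 4.63 0" --pt "0 -0.17 4.63 0"

```text
time_s: 3.42
tool_pos: [446.5, -357.4, 35.9]
tool_rot: [0.0, 0.924, -0.382, 0.001]
wrist_force: [-0.3, -0.1, 0.5]
opening: 84.6
grasp_force: 0.0
```

step_arm --pt "0 0 0 0" --pt "0 0 0 0" --pt "0 0 0 0" --pt "0 0 0 0" --pt "0 0 0 0" --pt "0 0 0 0" --hand 50 --grip_force 25

```text
time_s: 4.18
tool_pos: [446.2, -357.1, 35.2]
tool_rot: [0.0, 0.924, -0.382, 0.0]
wrist_force: [-1.1, 1.2, 5.7]
opening: 56.2
grasp_force: 25.0
```

step_arm --pt "0 0 -2 0" --pt "0 0 -4 0" --pt "-1 -3 -6.6 -1" --pt "-5.2 -14.7 -6.6 -5.6" --pt "-5.2 -14.7 -6.6 -5.6" --pt "-5.2 -14.7 -6.6 -5.6" --pt "-5.2 -14.7 -6.6 -5.6" --pt "-5.2 -14.7 -6.6 -5.6" --pt "-5.2 -14.7 -6.6 -5.6" --pt "-5.2 -14.7 -6.6 -5.6"

```text
time_s: 5.42
tool_pos: [613.5, -2.9, 199.5]
tool_rot: [-0.0, 1.0, 0.001, -0.0]
wrist_force: [0.1, -0.9, -0.5]
opening: 56.3
grasp_force: 25.0
```

step_arm --pt "0 0 0 0" --pt "0 0 0 0"

```text
time_s: 5.68
tool_pos: [612.8, -5.9, 199.7]
tool_rot: [0.0, 1.0, -0.001, -0.0]
wrist_force: [-0.3, 0.1, -1.2]
opening: 56.3
grasp_force: 25.0
```

```bash
python3 - <<'E'
from h import *
o,r,C,im=look("pan",(446,-357),save="w_seat")
print(o["opening"],o["grasp_force"])
for d in pinpoint("wrist","seat"): print(d, ray(d["location"],78,C))
E
```

```text
tcp [612.8  -5.9 199.7] [ 0.     1.    -0.001 -0.   ] j [-0.09  0.51  1.52 -0.    1.11  1.49] exp px [[520. 295.]]
pan 0.89 [200. 190. 311. 299.] fit [531.3  -5.7] model rect [228. 219.] [282. 277.]
56.325501559425284 24.999623000621796
{'location': [194.0, 258.7], 'score': 0.56} [611.12138843  -9.21678854]
```

View pics/w_seat.png

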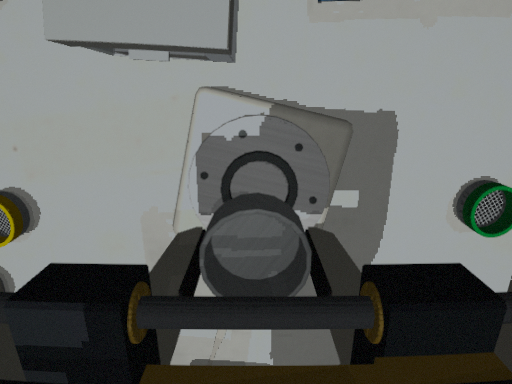

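```bash
python3 - <<'E'
from h import *
o=observe();im=snapshot("wrist");C=cam("wrist",o)
g=cv2.cvtColor(im,cv2.COLOR_RGB2GRAY).astype(float)
# outer edge of the dark ring: brightness drop along rays inward
P0=ray((189,259.5),78,C);pts=[]
c=np.array([259.5,189.])
for a in np.radians(np.arange(170,371,5)):
    rr=np.arange(30,47,.5);xy=c+rr[:,None]*[np.cos(a),np.sin(a)]
    v=cv2.remap(g.astype(np.float32),np.float32(xy[:,:1]),np.float32(xy[:,1:]),1).ravel()
    k=np.argmax(np.diff(cv2.GaussianBlur(v[:,None],(1,5),0).ravel()));pts.append(ray((xy[k,1],xy[k,0]),78,C))
pts=np.array(pts)
f=least_squares(lambda p:np.hypot(*(pts-p[:2]).T)-p[2],[*P0,34],loss="soft_l1",f_scale=.5)
f2=least_squares(lambda p:np.hypot(*(pts-p[:2]).T)-34,P0,loss="soft_l1",f_scale=.5)
print("seat",f.x.round(2),f2.x.round(2),np.abs(f.fun).round(1).max(), np.median(np.abs(f.fun)))
for d in silhouettes("wrist","pan"):
    p=fit(maskcen(d["mask"]),CUP,C,o["tool_pos"][:2],o["tool_pos"][2]-35);m=proj(CUP+np.r_[p,o["tool_pos"][2]-35],C)
    print("held",d["rect"],p.round(1),"rect",m.min(0).round(),m.max(0).round(),"tcp",o["tool_pos"].round(1))
m=proj(CUP+np.r_[o["tool_pos"][:2],o["tool_pos"][2]-35],C);print("nominal rect",m.min(0).round(),m.max(0).round())
E
```

```text
seat [615.94  -9.36  33.12] [614.86  -9.3 ] 0.5 0.12998620057972232
held [199.9, 190.2, 307.5, 299.1] [615.4  -5.5] rect [197. 187.] [313. 307.] tcp [613.   -5.6 199.9]
nominal rect [198. 191.] [313. 311.]
```

The wrist picture shows the pan held level at (256,245). The ring centre is at about (259,189), which puts the seat at (615,-9).

step_arm --pt "0.09 0.14 1 0" --pt "0.09 0.14 2 0" --pt "0.09 0.14 3 0" --pt "0.09 0.14 3.3 0" --pt "0.09 0.14 3.5 0" --pt "0.09 0.14 3.65 0" --pt "0.09 0.14 3.75 0" --pt "0.09 0.14 3.78 0" --pt "0.09 0.14 3.78 0"

```text
time_s: 7.05
tool_pos: [615.5, -8.3, 105.6]
tool_rot: [0.0, 1.0, -0.001, 0.0]
wrist_force: [0.0, 0.5, -1.2]
opening: 56.2
grasp_force: 25.0
```

```bash
python3 - <<'E'
from h import *
o=observe();print({k:np.round(o[k],2) for k in("tool_pos","wrist_force","moment","opening")})
E
```

```text
{'tool_pos': array([615.55,  -8.32, 105.58]), 'wrist_force': array([ 0.03,  0.45, -1.19]), 'moment': array([ 0.03,  0.  , -0.01]), 'opening': np.float64(56.23)}
```

step_arm --pt "0 0 0.03 0" --pt "0 0 0.05 0" --pt "0 0 0.05 0"

```text
time_s: 7.42
tool_pos: [615.6, -8.3, 105.1]
tool_rot: [0.0, 1.0, -0.001, 0.0]
wrist_force: [-3.7, 0.4, 7.7]
opening: 56.5
grasp_force: 25.0
```

step_arm --pt "0 0 0.05 0" --pt "0 0 0.05 0" --pt "0 0 0.05 0" --pt "0 0 0.05 0" --hand 85

```text
time_s: 7.92
tool_pos: [615.4, -8.3, 102.8]
tool_rot: [-0.0, 1.0, -0.001, -0.0]
wrist_force: [0.9, -0.2, -0.5]
opening: 84.8
grasp_force: 0.0
```

step_arm --pt "0 0 -1 0" --pt "0 0 -2.5 0" --pt "0 0 -4.5 0" --pt "0 0 -4.5 0" --pt "0 0 -4.5 0" --pt "0 0 -4.5 0"

```text
time_s: 8.68
tool_pos: [614.8, -8.3, 213.9]
tool_rot: [-0.0, 1.0, -0.001, -0.001]
wrist_force: [-0.5, 0.3, -1.0]
opening: 85.2
grasp_force: 0.0
```

```bash
python3 - <<'E'
from h import *
o,r,C,im=look("pan",(615.2,-9),z=70,save="w_panin")
E
```

```text
tcp [614.8  -8.3 213.9] [-0.     1.    -0.001 -0.001] j [-0.09  0.5   1.5   0.    1.15  1.48] exp px [[256. 185.]]
pan 0.93 [220. 153. 287. 230.] fit [615.7  -7.6] model rect [219. 155.] [289. 228.]
```

View pics/w_panin.png

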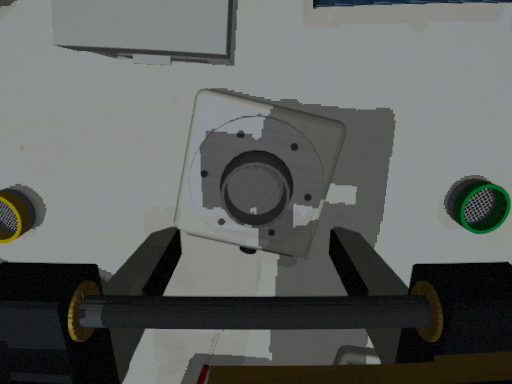

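The pan sits in the ring at wrist pixel (256,190), and contact came at seated height. Next is the blue sieve.

step_arm --pt "-1 -2.5 0 0" --pt "-3 -5 0 0" --pt "-4 -7.5 0 0" --pt "-6 -13.9 2.5 0" --pt "-6 -13.9 2.5 0" --pt "-6 -13.9 2.5 0" --pt "-6 -13.9 2.5 0" --pt "-6 -13.9 2.5 0" --pt "-6 -13.9 2.5 0" --pt "-6 -13.9 2.5 0"

```text
time_s: 10.02
tool_pos: [466.6, 338.3, 153.4]
tool_rot: [-0.0, 1.0, -0.001, 0.0]
wrist_force: [-0.3, 0.2, -0.3]
opening: 84.8
grasp_force: 0.0
```

```bash
python3 - <<'E'
from h import *
o,r,C,im=look("sieve_blue",(464.8,339.1),save="w_blue")
for p in r: print(totool(p,35,o).round(2))
E
```

```text
tcp [466.6 338.3 153.4] [-0.     1.    -0.001  0.   ] j [ 0.55  0.5   1.66 -0.    0.98  2.12] exp px [[254. 185.]]
sieve_blue 0.81 [220. 155. 285. 224.] fit [466.9 342.4] model rect [216. 154.] [284. 225.]
sieve_blue 0.65 [216. 254. 280. 298.] fit [377.7 344.1] model rect [218. 243.] [280. 310.]
[ 0.01 -0.16  4.73]
[-3.56 -0.22  4.73]
```

View pics/w_blue.png

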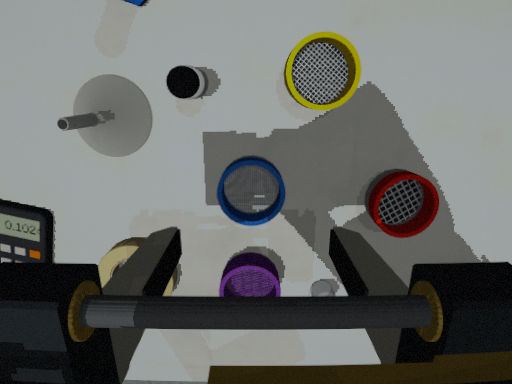

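The blue sieve is at (251,190). Its purple twin at (250,277) is left alone. Yellow is at (323,71), red (403,204) and the black vial (186,82).

step_arm --pt "0 -0.14 2 0" --pt "0 -0.14 3.8 0" --pt "0 -0.14 4.73 0" --pt "0 -0.14 4.73 0" --pt "0 -0.14 4.73 0"

```text
time_s: 10.75
tool_pos: [466.6, 343.0, 35.8]
tool_rot: [-0.0, 1.0, -0.001, 0.001]
wrist_force: [0.3, -0.3, -0.8]
opening: 85.2
grasp_force: 0.0
```

step_arm --pt "0 0 0 0" --pt "0 0 0 0" --pt "0 0 0 0" --pt "0 0 0 0" --pt "0 0 0 0" --pt "0 0 0 0" --hand 50

```text
time_s: 11.5
tool_pos: [466.0, 342.9, 34.9]
tool_rot: [-0.0, 1.0, -0.001, 0.0]
wrist_force: [-1.2, -1.1, 5.6]
opening: 56.6
grasp_force: 25.0
```

step_arm --pt "0 0 -2.5 0" --pt "0 0 -5 0" --pt "1 2.5 -7 0" --pt "5.97 14.04 -7 0" --pt "5.97 14.04 -7 0" --pt "5.97 14.04 -7 0" --pt "5.97 14.04 -7 0" --pt "5.97 14.04 -7 0" --pt "5.97 14.04 -7 0" --pt "5.97 14.04 -7 0"

```text
time_s: 12.75
tool_pos: [614.6, -8.7, 209.2]
tool_rot: [-0.0, 1.0, -0.001, -0.0]
wrist_force: [-0.1, -0.1, -0.8]
opening: 56.2
grasp_force: 25.0
```

step_arm --pt "0 0 0 0" --pt "0 0 0 0" --pt "0 0 0 0"

```text
time_s: 13.12
tool_pos: [614.5, -7.4, 209.7]
tool_rot: [-0.0, 1.0, 0.0, 0.0]
wrist_force: [-0.1, -0.6, -0.7]
opening: 56.2
grasp_force: 25.0
```

```bash
cat >> h.py <<'E'
def held(n,below,zb,off=35,M=CUP):
    o=observe();im=snapshot("wrist");C=cam("wrist",o);z=o["tool_pos"][2]-off
    print("tcp",o["tool_pos"].round(1),"op",round(o["opening"],1))
    for nm,h,Mm,x in ((n,z,M,o["tool_pos"][:2]),(below,zb,CUP,np.array([615.5,-8.]))):
        m=proj(Mm+np.r_[x,h],C);print(nm,"nominal rect",m.min(0).round(),m.max(0).round())
        for d in silhouettes("wrist",nm): print("   ",round(d["score"],2),np.round(d["rect"]),"fit",fit(maskcen(d["mask"]),Mm,C,x,h).round(1))
    return im
E
python3 - <<'E'
from h import *
im=held("sieve_blue","pan",70);cv2.imwrite("pics/h_blue.png",im[:,:,::-1])
E
```

```text
tcp [614.5  -7.4 209.7] op 56.2
sieve_blue nominal rect [198. 191.] [313. 311.]
    0.98 [199. 193. 312. 297.] fit [617.3  -7.3]
pan nominal rect [220. 156.] [291. 230.]
    0.83 [221. 156. 289. 205.] fit [626.   -8.1]
```

View pics/h_blue.png

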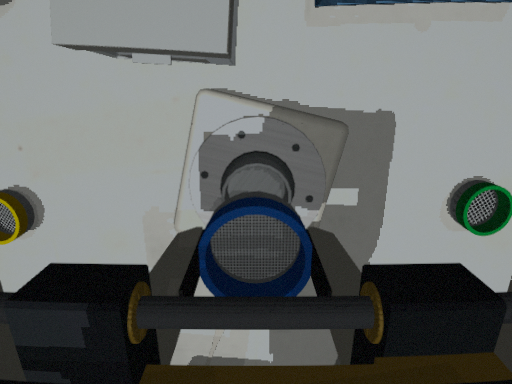

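The blue sieve is held squarely at (255,248), with the pan directly beneath it at (256,190). Lowering.

step_arm --pt "0.05 0.03 1 0" --pt "0.05 0.03 2 0" --pt "0.05 0.03 2.4 0" --pt "0.05 0.03 2.7 0" --pt "0.05 0.03 2.9 0" --pt "0.05 0.03 3.0 0" --pt "0.05 0.03 3.07 0" --pt "0.05 0.03 3.11 0" --pt "0.05 0.03 3.11 0"

```text
time_s: 14.4
tool_pos: [616.0, -9.0, 132.9]
tool_rot: [0.0, 1.0, -0.001, 0.0]
wrist_force: [-4.4, 0.5, 7.6]
opening: 56.5
grasp_force: 25.0
```

step_arm --pt "0 0 0 0" --pt "0 0 0 0" --pt "0 0 0 0" --pt "0 0 0 0" --pt "0 0 -1 0" --pt "0 0 -2.5 0" --pt "0 0 -4 0" --pt "0 0 -4 0" --pt "0 0 -4 0" --hand 85

```text
time_s: 15.52
tool_pos: [615.6, -9.0, 231.1]
tool_rot: [-0.0, 1.0, -0.001, -0.001]
wrist_force: [-0.0, 0.5, 0.3]
opening: 84.9
grasp_force: 0.0
```

```bash
python3 - <<'E'
from h import *
o,r,C,im=look("sieve_blue",(615.5,-8.5),z=98,save="w_bluein")
print(totool((564,284),150,o).round(2))
E
```

```text
tcp [615.6  -9.  231.1] [-0.     1.    -0.001 -0.001] j [-0.09  0.48  1.48  0.    1.18  1.48] exp px [[254. 189.]]
sieve_blue 0.93 [220. 160. 292. 233.] fit [616.7  -8.7] model rect [218. 157.] [291. 233.]
[ -2.07 -11.72   3.25]
```

step_arm --pt "-0.5 -2.5 0 0" --pt "-1 -5 0 0" --pt "-1.5 -7.5 1 0" --pt "-2.1 -11.7 3.2 0" --pt "-2.1 -11.7 3.2 0" --pt "-2.1 -11.7 3.2 0" --pt "-2.1 -11.7 3.2 0" --pt "-2.1 -11.7 3.2 0" --pt "-2.1 -11.7 3.2 0"

```text
time_s: 16.75
tool_pos: [564.3, 282.5, 152.5]
tool_rot: [-0.0, 1.0, -0.001, 0.0]
wrist_force: [-0.2, 0.7, -0.4]
opening: 85.0
grasp_force: 0.0
```

```bash
python3 - <<'E'
from h import *
o,r,C,im=look("sieve_yellow",(564,283),save="w_yel")
for p in r: print(totool(p,35,o).round(2))
E
```

```text
tcp [564.3 282.5 152.5] [-0.     1.    -0.001  0.   ] j [ 0.39  0.59  1.51 -0.    1.04  1.96] exp px [[254. 183.]]
sieve_yellow 0.72 [217. 153. 286. 220.] fit [566.1 285.3] model rect [218. 153.] [286. 224.]
[ 0.07 -0.11  4.7 ]
```

View pics/w_yel.png

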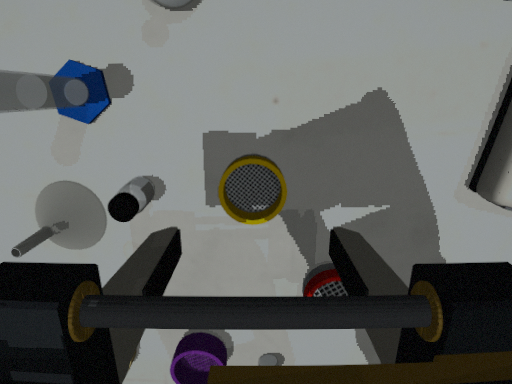

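The yellow sieve is at (252,189), and the black vial at (135,200) is well clear of the left finger.

step_arm --pt "0.05 -0.11 2 0" --pt "0.05 -0.11 3.8 0" --pt "0.05 -0.11 4.7 0" --pt "0.05 -0.11 4.7 0" --pt "0.05 -0.11 4.7 0"

```text
time_s: 17.48
tool_pos: [565.8, 286.4, 35.7]
tool_rot: [-0.0, 1.0, -0.001, 0.001]
wrist_force: [-0.1, 0.1, 0.8]
opening: 84.9
grasp_force: 0.0
```

step_arm --pt "0 0 0 0" --pt "0 0 0 0" --pt "0 0 0 0" --pt "0 0 0 0" --pt "0 0 0 0" --pt "0 0 0 0" --hand 50

```text
time_s: 18.23
tool_pos: [565.2, 286.2, 34.7]
tool_rot: [-0.0, 1.0, -0.001, 0.0]
wrist_force: [-2.2, -1.4, 6.4]
opening: 56.9
grasp_force: 24.9
```

step_arm --pt "0 0 -2.5 0" --pt "0 0 -5 0" --pt "0.2 1 -7 0" --pt "0.5 3.5 -8 0" --pt "2.03 11.8 -8 0" --pt "2.03 11.8 -8 0" --pt "2.03 11.8 -8 0" --pt "2.03 11.8 -8 0" --pt "2.03 11.8 -8 0" --pt "2.03 11.8 -8 0"

```text
time_s: 19.48
tool_pos: [615.2, -8.0, 234.1]
tool_rot: [-0.0, 1.0, -0.0, -0.0]
wrist_force: [-0.5, 1.0, -1.8]
opening: 57.0
grasp_force: 24.9
```

step_arm --pt "0 0 0 0" --pt "0 0 0 0" --pt "0 0 0 0"

```text
time_s: 19.85
tool_pos: [615.4, -8.4, 234.4]
tool_rot: [0.0, 1.0, -0.0, 0.0]
wrist_force: [0.3, -0.2, -0.9]
opening: 56.8
grasp_force: 24.9
```

```bash
python3 - <<'E'
from h import *
im=held("sieve_yellow","sieve_blue",98)
E
```

```text
tcp [615.4  -8.4 234.4] op 56.8
sieve_yellow nominal rect [198. 191.] [313. 311.]
    0.7 [197. 188. 310. 298.] fit [617.8  -8.3]
sieve_blue nominal rect [219. 158.] [290. 233.]
    0.89 [219. 156. 291. 204.] fit [626.5  -8.9]
```

step_arm --pt "0.02 0.01 1 0" --pt "0.02 0.01 1.9 0" --pt "0.02 0.01 2.3 0" --pt "0.02 0.01 2.6 0" --pt "0.02 0.01 2.8 0" --pt "0.02 0.01 2.9 0" --pt "0.02 0.01 2.95 0" --pt "0.02 0.01 2.98 0" --pt "0.02 0.01 2.98 0"

```text
time_s: 21.12
tool_pos: [616.2, -9.1, 160.7]
tool_rot: [0.0, 1.0, -0.001, 0.0]
wrist_force: [-2.4, 0.1, 5.0]
opening: 56.8
grasp_force: 24.9
```

step_arm --pt "0 0 0 0" --pt "0 0 0 0" --pt "0 0 0 0" --pt "0 0 0 0" --pt "0 0 -1 0" --pt "0 0 -2.5 0" --pt "0 0 -4 0" --pt "0 0 -4 0" --pt "0 0 -4 0" --hand 85

```text
time_s: 22.25
tool_pos: [615.6, -9.1, 259.0]
tool_rot: [-0.0, 1.0, -0.001, -0.001]
wrist_force: [-0.5, -0.0, 0.4]
opening: 85.0
grasp_force: 0.0
```

```bash
python3 - <<'E'
from h import *
o,r,C,im=look("sieve_yellow",(615.5,-8.5),z=126,save="w_yelin")
print(totool((453,204),150,o).round(2))
E
```

```text
tcp [615.6  -9.1 259. ] [-0.     1.    -0.001 -0.001] j [-0.09  0.45  1.45 -0.    1.24  1.48] exp px [[254. 189.]]
sieve_yellow 0.68 [216. 158. 289. 231.] fit [616.7  -8.7] model rect [218. 157.] [291. 233.]
[-6.51 -8.51  4.37]
```

Yellow sits on the same axis as blue. On to red.

step_arm --pt "-1.8 -1.8 0 0" --pt "-3.5 -3.5 0 0" --pt "-4.5 -5.5 1 0" --pt "-6.5 -8.5 4.3 0" --pt "-6.5 -8.5 4.3 0" --pt "-6.5 -8.5 4.3 0" --pt "-6.5 -8.5 4.3 0" --pt "-6.5 -8.5 4.3 0" --pt "-6.5 -8.5 4.3 0"

```text
time_s: 23.48
tool_pos: [454.5, 203.1, 153.1]
tool_rot: [-0.0, 1.0, -0.001, 0.001]
wrist_force: [-1.4, 0.2, -0.3]
opening: 84.6
grasp_force: 0.0
```

```bash
python3 - <<'E'
from h import *
o,r,C,im=look("sieve_red",(453,204),save="w_red")
for p in r: print(totool(p,35,o).round(2))
E
```

```text
tcp [454.5 203.1 153.1] [-0.     1.    -0.001  0.001] j [ 0.33  0.37  1.87 -0.    0.9   1.9 ] exp px [[254. 185.]]
sieve_red 0.87 [219. 156. 287. 226.] fit [454.4 205.6] model rect [218. 155.] [286. 225.]
[-0.01 -0.1   4.72]
```

View pics/w_red.png

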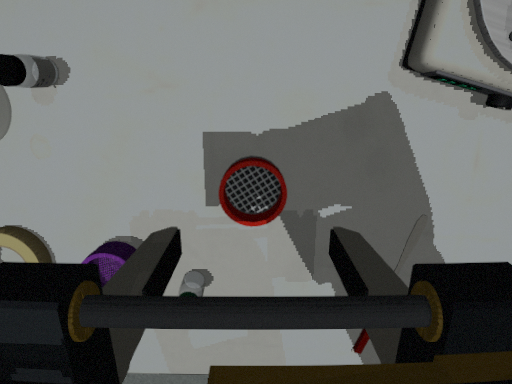

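The red sieve is at (253,190). The green vial at (193,285) lies outside the finger path.

step_arm --pt "0 -0.09 2 0" --pt "0 -0.09 3.8 0" --pt "0 -0.09 4.72 0" --pt "0 -0.09 4.72 0" --pt "0 -0.09 4.72 0"

```text
time_s: 24.2
tool_pos: [454.4, 206.0, 35.4]
tool_rot: [-0.0, 1.0, -0.001, 0.001]
wrist_force: [0.4, -0.2, 0.5]
opening: 85.0
grasp_force: 0.0
```

step_arm --pt "0 0 0 0" --pt "0 0 0 0" --pt "0 0 0 0" --pt "0 0 0 0" --pt "0 0 0 0" --pt "0 0 0 0" --hand 50

```text
time_s: 24.95
tool_pos: [453.9, 205.9, 34.7]
tool_rot: [-0.0, 1.0, -0.001, 0.0]
wrist_force: [-1.2, -2.0, 5.4]
opening: 58.3
grasp_force: 25.0
```

step_arm --pt "0 0 -2.5 0" --pt "0 0 -5 0" --pt "0.5 0.5 -7.3 0" --pt "1.5 1.5 -9 0" --pt "6.48 8.6 -9 0" --pt "6.48 8.6 -9 0" --pt "6.48 8.6 -9 0" --pt "6.48 8.6 -9 0" --pt "6.48 8.6 -9 0" --pt "6.48 8.6 -9 0"

```text
time_s: 26.2
tool_pos: [614.9, -8.7, 259.1]
tool_rot: [-0.0, 1.0, -0.0, -0.0]
wrist_force: [-0.0, 0.6, -0.9]
opening: 58.0
grasp_force: 25.0
```

step_arm --pt "0 0 0 0" --pt "0 0 0 0" --pt "0 0 0 0"

```text
time_s: 26.58
tool_pos: [615.3, -8.9, 259.6]
tool_rot: [0.0, 1.0, -0.0, 0.0]
wrist_force: [-0.3, 0.2, -0.4]
opening: 58.2
grasp_force: 25.0
```

```bash
python3 - <<'E'
from h import *
im=held("sieve_red","sieve_yellow",126)
E
```

```text
tcp [615.3  -8.9 259.6] op 58.2
sieve_red nominal rect [198. 191.] [313. 311.]
    0.71 [198. 191. 312. 296.] fit [617.7  -8.9]
sieve_yellow nominal rect [217. 158.] [290. 234.]
    0.65 [217. 158. 291. 203.] fit [627.1  -8.7]
```

step_arm --pt "0.02 0 1 0" --pt "0.02 0 1.8 0" --pt "0.02 0 2.2 0" --pt "0.02 0 2.5 0" --pt "0.02 0 2.7 0" --pt "0.02 0 2.79 0" --pt "0.02 0 2.84 0" --pt "0.02 0 2.87 0" --pt "0.02 0 2.87 0"

```text
time_s: 27.85
tool_pos: [616.3, -9.3, 188.7]
tool_rot: [0.0, 1.0, -0.001, 0.001]
wrist_force: [-2.1, -0.2, 5.8]
opening: 58.0
grasp_force: 25.0
```

step_arm --pt "0 0 0 0" --pt "0 0 0 0" --pt "0 0 0 0" --pt "0 0 0 0" --pt "0 0 -1 0" --pt "0 0 -2.5 0" --pt "0 0 -4 0" --pt "0 0 -4 0" --pt "0 0 -4 0" --hand 85

```text
time_s: 28.98
tool_pos: [615.6, -9.3, 286.8]
tool_rot: [-0.0, 1.0, -0.001, -0.001]
wrist_force: [-0.5, 0.2, -0.9]
opening: 85.5
grasp_force: 0.0
```

```bash
python3 - <<'E'
from h import *
o,r,C,im=look("sieve_red",(616,-8.7),z=154,save="w_redin")
print(totool((439,-185),150,o).round(2))
E
```

```text
tcp [615.6  -9.3 286.8] [-0.     1.    -0.001 -0.001] j [-0.09  0.43  1.42 -0.    1.3   1.48] exp px [[254. 188.]]
sieve_red 0.64 [219. 156. 289. 234.] fit [616.4  -8.9] model rect [218. 158.] [291. 234.]
[-7.05  7.04  5.48]
```

step_arm --pt "-1.8 1.8 0 0" --pt "-3.5 3.5 0 0" --pt "-5 5 1.5 0" --pt "-7 7 5.4 0" --pt "-7 7 5.4 0" --pt "-7 7 5.4 0" --pt "-7 7 5.4 0" --pt "-7 7 5.4 0" --pt "-7 7 5.4 0" --hand 60

```text
time_s: 30.2
tool_pos: [441.5, -183.8, 153.4]
tool_rot: [0.0, 1.0, -0.0, 0.001]
wrist_force: [-0.3, 1.1, -0.4]
opening: 59.9
grasp_force: 0.0
```

```bash
python3 - <<'E'
from h import *
o,r,C,im=look("lid",(439,-185),save="w_lid")
for p in r: print(totool(p,39,o).round(2))
E
```

```text
tcp [ 441.5 -183.8  153.4] [ 0.     1.    -0.     0.001] j [-0.49  0.34  1.92  0.    0.88  1.08] exp px [[256. 185.]]
lid 0.82 [222. 158. 284. 218.] fit [ 440.  -182.2] model rect [222. 156.] [284. 217.]
[-0.07 -0.07  4.58]
```

View pics/w_lid.png

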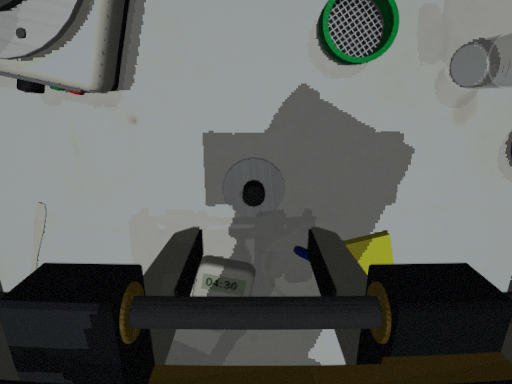

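The lid disc is at (253,188) with its knob at (254,193). The timer at (223,280) and green sieve at (360,25) are clear.

step_arm --pt "-0.08 -0.06 2 0" --pt "-0.08 -0.06 3.8 0" --pt "-0.08 -0.06 4.58 0" --pt "-0.08 -0.06 4.58 0" --pt "-0.08 -0.06 4.58 0"

```text
time_s: 30.92
tool_pos: [439.3, -182.8, 39.1]
tool_rot: [0.0, 1.0, -0.001, 0.001]
wrist_force: [0.2, -0.4, -0.4]
opening: 59.8
grasp_force: 0.0
```

step_arm --pt "0 0 0 0" --pt "0 0 0 0" --pt "0 0 0 0" --pt "0 0 0 0" --pt "0 0 0 0" --pt "0 0 0 0" --pt "0 0 0 0" --pt "0 0 0 0" --hand 10

```text
time_s: 31.92
tool_pos: [438.8, -182.6, 38.2]
tool_rot: [0.0, 1.0, -0.001, 0.0]
wrist_force: [-0.6, 0.9, 3.2]
opening: 19.1
grasp_force: 25.0
```

step_arm --pt "0 0 -2.5 0" --pt "0 0 -5 0" --pt "0.5 -0.5 -7.3 0" --pt "1.5 -1.5 -9.5 0" --pt "3 -3 -10 0" --pt "7.09 -6.94 -10 0" --pt "7.09 -6.94 -10 0" --pt "7.09 -6.94 -10 0" --pt "7.09 -6.94 -10 0" --pt "7.09 -6.94 -10 0"

```text
time_s: 33.17
tool_pos: [615.4, -10.4, 288.1]
tool_rot: [0.0, 1.0, -0.001, -0.0]
wrist_force: [-1.0, 0.1, 0.4]
opening: 19.6
grasp_force: 25.0
```

step_arm --pt "0 0 0 0" --pt "0 0 0 0" --pt "0 0 0 0"

```text
time_s: 33.55
tool_pos: [616.0, -9.7, 288.3]
tool_rot: [0.0, 1.0, -0.001, 0.0]
wrist_force: [-0.8, 0.1, -0.5]
opening: 19.4
grasp_force: 25.0
```

```bash
python3 - <<'E'
from h import *
im=held("lid","sieve_red",154,39,LID);cv2.imwrite("pics/h_lid.png",im[:,:,::-1])
E
```

```text
tcp [616.   -9.7 288.3] op 19.4
lid nominal rect [206. 189.] [304. 282.]
    0.59 [207. 193. 304. 282.] fit [618.2  -9.2]
    0.51 [490. 189. 512. 220.] fit [ 636.  -156.3]
sieve_red nominal rect [217. 159.] [289. 235.]
    0.95 [218. 159. 288. 204.] fit [628.   -8.8]
```

View pics/h_lid.png

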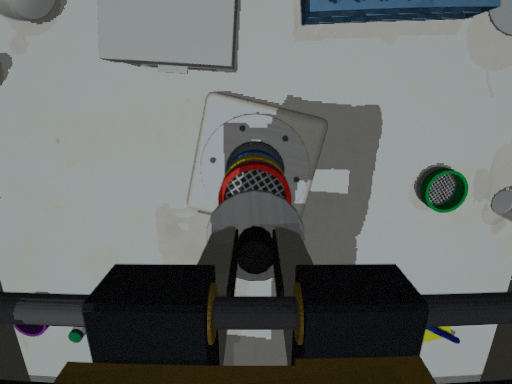

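The lid is held level at (256,240), above the red rim at (255,190), with the yellow, blue and pan layers below it concentric.

step_arm --pt "0.04 -0.03 1 0" --pt "0.04 -0.03 1.8 0" --pt "0.04 -0.03 2.2 0" --pt "0.04 -0.03 2.45 0" --pt "0.04 -0.03 2.6 0" --pt "0.04 -0.03 2.68 0" --pt "0.04 -0.03 2.73 0" --pt "0.04 -0.03 2.76 0" --pt "0.04 -0.03 2.76 0"

```text
time_s: 34.83
tool_pos: [617.5, -8.6, 220.2]
tool_rot: [0.0, 1.0, -0.001, 0.001]
wrist_force: [-1.4, 0.1, 5.9]
opening: 19.5
grasp_force: 25.0
```

Contact came at seated height, so I'm releasing, rising and backing away.

step_arm --pt "0 0 0 0" --pt "0 0 0 0" --pt "0 0 0 0" --pt "0 0 0 0" --pt "0 0 -1 0" --pt "0 0 -2.5 0" --pt "0 0 -4 0" --pt "0 0 -4 0" --pt "0 0 -4 0" --hand 60

```text
time_s: 35.95
tool_pos: [616.9, -8.6, 318.2]
tool_rot: [-0.0, 1.0, -0.001, -0.001]
wrist_force: [-0.5, -0.0, -0.5]
opening: 60.1
grasp_force: 0.0
```

step_arm --pt "-2 2 0 0" --pt "-4 4 0 0" --pt "-6 7 0 0" --pt "-6 7 0 0" --pt "-6 7 0 0" --pt "-6 7 0 0" --pt "-6 7 0 0" --pt "-6 7 0 0"

```text
time_s: 36.95
tool_pos: [467.4, -182.7, 318.9]
tool_rot: [-0.0, 1.0, 0.0, -0.0]
wrist_force: [0.1, 0.3, 0.0]
opening: 60.0
grasp_force: 0.0
```

```bash
python3 - <<'E'
from h import *
S=cam("scene");im=snapshot("scene")
for z,n in ((70,"pan"),(98,"sieve_blue"),(126,"sieve_yellow"),(154,"sieve_red"),(182,"lid")):
    m=proj((LID if n=="lid" else CUP)+np.r_[616,-8.7,z],S);a,b=m.min(0).round(),m.max(0).round()
    print(n,a,b,[(round(d["score"],2),np.round(d["rect"])) for d in spot_in("scene",n)][:3])
for n in("sieve_green","vial_black","vial_green","small_beaker"):print(n,[(round(d["score"],2),np.round(d["location"])) for d in pinpoint("scene",n)])
c=cv2.resize(im[60:360,130:350,::-1],None,fx=2,fy=2,interpolation=cv2.INTER_CUBIC);cv2.imwrite("pics/fin.png",c)
E
```

```text
pan [209. 166.] [229. 186.] [(0.52, array([213., 177., 228., 188.])), (0.5, array([310., 118., 328., 134.]))]
sieve_blue [208. 159.] [229. 180.] [(0.72, array([213., 179., 225., 188.])), (0.63, array([214., 314., 240., 343.])), (0.62, array([208., 173., 230., 179.]))]
sieve_yellow [207. 153.] [228. 174.] [(0.71, array([209., 163., 230., 174.]))]
sieve_red [206. 146.] [227. 167.] [(0.67, array([207., 158., 226., 168.]))]
lid [206. 143.] [226. 160.] [(0.64, array([205., 144., 227., 160.]))]
sieve_green [(0.58, array([150., 270.])), (0.38, array([162., 217.]))]
vial_black [(0.54, array([313., 157.]))]
vial_green [(0.67, array([149., 271.])), (0.43, array([310., 252.])), (0.17, array([134., 291.]))]
small_beaker [(0.64, array([137., 290.]))]
```

View pics/fin.png

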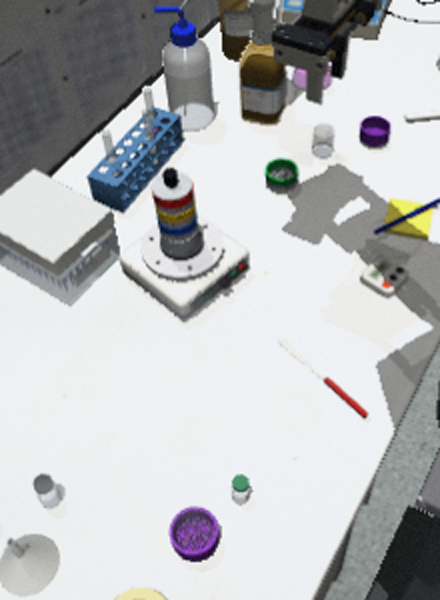

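The stack stands straight at crop (176,215): pan, blue, yellow, red, then the knobbed lid, with each part's height matching the model. The green sieve (282,173), both vials and the beaker (322,140) are upright and undisturbed.

```bash
python3 -c "
from cell import *
print(close_job())"
```

```text
the job is handed in; nothing more can be done
None
```

I built the sieve stack on the shaker in the order pan, blue, yellow, red, lid, and handed it in at about 37 s of the 120 s; the hand-in gave no verdict, but the last picture shows it straight and fully nested, with the green sieve, vials and beaker undisturbed.

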